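# Slide a cracked silver bangle through the sprung flap of the scrap box

## Task

The cracked silver bangle on the ledge of the green scrap box must go into the box. Push the box's self-closing flap inward with one fingertip and, while that finger keeps it open, slide the bangle along the ledge and over the lip with the other fingertip; do not pinch or lift the bangle, and do not shove the flap open with it. Then take the hand away so that the flap springs fully shut, and leave everything else on the bench where it is.

Things in the scene. Friction and masses are not known exactly. Their poses are not given: they have to be found in the camera images.
- scrap_box: green sheet-steel scrap box, fixed to the table, 250 mm long (its x), 140 mm wide (its y), 180 mm high at the far end. Origin: centre of the underside, on the table. Its x axis points from the ledge to the hinge: the bangle is pushed along +x. Ledge: flat, black-lined top from x = -125 to 0 mm at z = 130 mm, open above and in front, 6 mm high rims along both sides, 134 mm apart.
- lip (a point): middle of the lip, the far edge of the ledge over which the bangle drops (ledge surface, box x = 0, y = 0, z = 130 mm). Beyond it the hollow box is open below, 122 mm long, 134 mm wide, 120 mm deep, covered by the flap, with a side cheek left and right that rises along the flap from the lip to z = 178 mm
- hinge (a point): middle of the flap's hinge rod (6 mm thick, along the box's y): box x = 108 mm, y = 0, z = 172 mm, so 42 mm above the ledge. A narrow hood plate over and behind it, box x = 106 to 127 mm, reaches z = 180 mm
- flap_angle (a joint): angle of the flap in rad: 0 shut, grows as it swings inward and down, stop at 1.15 (hanging almost plumb). A spring holds it shut: pushed at its lower edge it starts at about 0.7 N; it takes about 0.2 N m about the hinge at 0.8 rad; let go, it springs back to 0
- flap: the flap, a steel plate 111 mm long, 126 mm wide, 2.5 mm thick, with a black rubber pad outside. Origin on the hinge line. Shut, it slopes at 0.37 rad from the hinge down towards the robot; its free lower edge lies just beyond and above the lip. A fingertip moved level along the box's +x just above ledge height pushes it open
- bangle: silver-coloured ring-shaped bangle with a black crack mark, lying flat on the ledge: 68 mm outer diameter, 57 mm hole, 12 mm high, about 80 g. Origin: centre of the underside; z along its axis. A fingertip fits into the hole, or behind the bangle; it tips over the lip once its centre is past it
- sanding_block: wood block wrapped in emery paper, 38 x 72 x 24 mm, on the table beside the box; origin centre of the underside
- tape_roll: roll of cream masking tape, 68 mm across, 24 mm high, on the table beside the box; origin centre of the underside
- punch: slim steel chasing punch, 9 x 110 x 8 mm, on the table beside the box; origin centre of the underside
- pliers: blue-handled flat-nose pliers, 52 x 164 x 13 mm, on the table to the right; origin centre of the underside
Mind the look-alikes: they are no part of the job. There is more than one size of the bangle; the job needs the larger.

How it is judged:
By the outcome, as a careful person would: the job done as asked, in the order asked, and still so for the second after the job is handed in, with the robot touching nothing.
It also fails if it takes over 43 s, if anything falls off the work surface, if the arm or the gripper's body presses on something with over 40 N, if the wrist force passes 120 N, or if a joint passes its speed limit or range.

## Robot

A 6-joint arm with a two-finger parallel gripper is mounted at the origin on a cart in front of the work surface, level with it; the furniture and walls round the work are solid. World frame = base frame: x ahead of the robot, y to its left, z up, the work surface at z = 0. Lengths are in m, angles in rad, forces in N, time in s.
With the tool pointing down it reaches from about 0.275 to 0.975 m from the base axis. Payload 8.4 kg.
Tool frame: the origin (TCP) lies at the very end of the fingers, on their centre line; the grasp point (between the pads) lies r.grip_point_offset behind it (r.grip_point_offset is the distance from the TCP to the grasp point, in m); z points along the fingers, y is the line along which they close (so a half turn about z gives the same grasp; the last joint's range is limited). The gripper opens to 92 mm and grips with 3 to 60 N. Pads are 20 mm wide; open, the fingers measure 128 mm over their backs; the gripper's body (75 mm by 189 mm) begins 69 mm behind the grasp point.
Start: joints at [1.335, 0.353, 1.633, -0, 1.155, -0.002], TCP at [0.145, 0.608, 0.215] pointing down, gripper open.
Joint ranges: [-2.63, 2.63], [-0.92, 2.1], [0.06, 2.66], [-1.3, 4.44], [0, 2.69], [-3.02, 3.02]. Speed limits (rad/s): [2.22, 2.22, 2.79, 3.14, 3.14, 3.14].

## Interface

Orientations are given as [roll, pitch, yaw] about the fixed x, y, z axes, in that order (R = Rz(yaw) Ry(pitch) Rx(roll)).
In Python, from workcell import status, optics, r gives the robot as it stands.
- The arm moves only by the shell command python3 -m pendant 'ROWS' [OPENING]. ROWS is JSON, a list of rows, each an object with "offset": the shift along the tool's x, y, z in mm, a list of three; "spin": the turn about the tool's z in rad. In form: [{"offset": [x, y, z], "spin": spin}, ...]. A call has exactly 8 rows; each row is the pose to reach, as a shift and turn from the pose commanded when the call began, along the tool's axes at that moment; what a row does not reach only later rows make up. A row lasts 1/10 s, in which the tool goes at most 50 mm and 8.59 degrees, less where a joint would pass 70% of its speed; a pose out of reach is approached as far as the arm can. A call with a gripper value outside its range is refused whole. OPENING is the opening in per cent of the stroke, from 0 (shut) to 100 (fully open), set as the call begins (- or left out, the last holds). The fingers move at their own pace and stop on an object; the grip force is fixed at half the most. Time passes only in rows, so rows that repeat a pose let the fingers close, or fill a call up. It gives the time, the measured TCP pose, the force, the opening and the grip force at its end, in the units of the state.
- status.sense(): the state, without advancing time (a new reading comes with each control period).
- optics.camera(name): name is "scene" or "top" or "wrist"; returns (picture, depth): 384x512x3 uint8, red, green, blue; 384x512 float32, m along the optical axis (not along the pixel's ray), 0 where there is no reading.
- optics.camera_model(name): a dict with "intrinsics" (3x3 intrinsics, pixels), "dist_coeffs" ([k1, k2, p1, p2, k3] as OpenCV has them; the pictures are not rectified), "R" (3x3) and "t" (3): a world point X has camera coordinates R X + t. Camera axes: x right, y down, z forward; pixel columns grow to the right and rows downward; lengths in m; the calibration is good to about 2 mm. A picture is of the moment at which its call begins: read the wrist's pose just before it. camera_model takes no time and is no camera call; for the wrist camera it gives the pose at the moment of the call.
- r.close_job(): hands the job in; it is judged then, once.
Trained networks look in the newest picture that a camera, given by its name, has taken for a name from the list of things; names that differ only in an ending like _2 or _b are one class to them, and where a whole thing is asked for, a point or a joint stands for the part that bears it (a point fixed in the world has none). Each returns a list of dicts, best first, with "p" (0 to 1); they miss things now and then, are a little off and sometimes report something else, mostly with a low value. They report only what shows in the picture. A call takes as long as a camera call. They do not tell look-alikes from the thing itself.
- optics.look_for(camera, name): "bbox" ([left, top, width, height] in pixels, round what is visible of it).
- optics.cut_out(camera, name): "pixels" (384x512 bool, what is visible of it) and "bbox" ([left, top, width, height] in pixels, round what is visible of it).
The state is a dict: "time_s": time; "joints": joint angles; "dq": joint speeds; "joint_efforts": joint torques, N m; "tcp_pos": TCP position; "tool_rot": TCP orientation; "ft_force": force on the tool from outside, world axes, zero at the start; "moment": the same for the moment, N m; "finger_gap": finger opening in m; "finger_force": force on a finger pad.
Only numpy, scipy, OpenCV 4.12 (cv2) and the standard library are available. Lean on these libraries where they do the work, as an engineer would, in place of code of your own. Each camera call takes 0.05 s, during which the arm holds its last target. There are 200 camera calls.

## Working session

There is one attempt and no reset: what is moved stays moved. The work goes in short steps, Python scripts to look and compute and a shell command to move; the robot and the scene stay as the last step left them, time stands still between calls to the robot, and variables do not carry over. Pictures are saved under pics/ and viewed, at most 10 in all, crops included, and the job is handed in when it is done.

```bash
mkdir -p pics; python3 - <<'E'
from workcell import status, optics, r
import cv2, numpy as np
s=status.sense(); print({k:(np.round(v,3).tolist()) for k,v in s.items()}, r.grip_point_offset)
ims=[]
for c in ["scene","top"]:
    p,d=optics.camera(c); cv2.imwrite(f"pics/{c}0.png",cv2.cvtColor(p,cv2.COLOR_RGB2BGR)); np.save(f"{c}_d.npy",d)
    m=optics.camera_model(c); print(c,np.round(m["R"],3).tolist(),np.round(m["t"],3).tolist(),np.round(m["intrinsics"],1).tolist(),m["dist_coeffs"])
    for n in ["bangle","scrap_box","flap"]:
        print(n,[(x["bbox"],round(x["p"],2)) for x in optics.look_for(c,n)])
E
```

```text
{'time_s': 0.0, 'joints': [1.335, 0.354, 1.634, -0.0, 1.155, -0.002], 'dq': [0.001, 0.001, 0.0, 0.002, 0.0, -0.0], 'joint_efforts': [-0.002, -59.385, -33.421, 0.069, 0.024, -0.0], 'tcp_pos': [0.145, 0.607, 0.214], 'tool_rot': [-3.14, 0.0, 2.908], 'ft_force': [-0.384, -0.663, 0.002], 'moment': [-0.019, 0.058, -0.015], 'finger_force': 0.0, 'finger_gap': 0.092} 0.0187
scene [[0.642, -0.766, 0.02], [-0.405, -0.361, -0.84], [0.651, 0.532, -0.542]] [-0.399, 0.316, 0.758] [[421.1, 0.0, 258.0], [0.0, 421.1, 185.4], [0.0, 0.0, 1.0]] [-0.08721747  0.          0.          0.          0.        ]
bangle [([171.3, 238.7, 20.6, 12.1], 0.61), ([197.2, 168.4, 25.8, 19.7], 0.49)]
scrap_box [([179.0, 127.7, 93.1, 113.8], 0.88)]
flap [([208.0, 133.2, 56.5, 38.7], 0.67)]
top [[0.024, -1.0, -0.001], [-0.998, -0.023, -0.055], [0.055, 0.003, -0.999]] [-0.096, 0.546, 1.248] [[389.4, 0.0, 253.9], [0.0, 389.4, 189.9], [0.0, 0.0, 1.0]] [0.02697403 0.         0.         0.         0.        ]
bangle [([202.5, 237.2, 15.8, 9.0], 0.51)]
scrap_box [([169.2, 128.5, 64.9, 96.7], 0.76)]
flap [([174.1, 139.5, 49.7, 44.2], 0.67)]
```

```bash
python3 -c "
import cv2
a=cv2.imread('pics/scene0.png');cv2.imwrite('pics/s0.png',cv2.resize(a,(768,576)))
a=cv2.imread('pics/top0.png');cv2.imwrite('pics/t0.png',cv2.resize(a,(768,576)))"
```

```text
(no output)
```

View pics/s0.png

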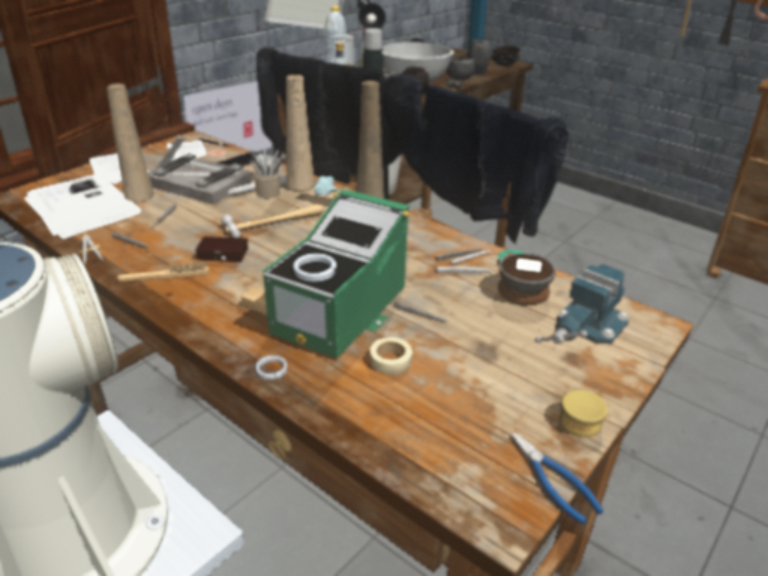

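View pics/t0.png

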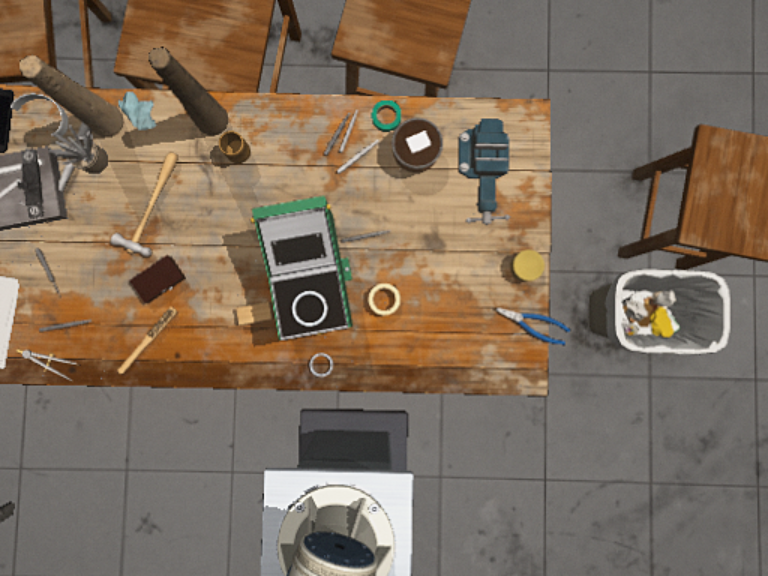

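The top picture shows the large bangle on the box's ledge at (310,308) in the enlarged view. The smaller look-alike is on the table at (320,364). The box x axis points up in the image, leaning slightly left. Next I measure the poses from depth.

```bash
cat > h.py <<'E'
import cv2, numpy as np
def cloud(d,m):
    K=np.array(m["intrinsics"]);v,u=np.mgrid[0:384,0:512]
    n=cv2.undistortPoints(np.stack([u,v],-1).reshape(-1,1,2).astype(np.float64),K,np.array(m["dist_coeffs"])).reshape(384,512,2)
    X=np.dstack([n*d[...,None],d]); W=(X-np.array(m["t"]))@np.array(m["R"]); W[d<=0]=np.nan
    return W
def boxfit(W,near):
    P=W[np.isfinite(W).all(-1)&(np.linalg.norm(W[...,:2]-near,axis=-1)<0.22)]
    led=P[(abs(P[:,2]-.130)<.006)]
    return P,led
E
python3 - <<'E'
import cv2,numpy as np
from workcell import optics
from h import *
for c,uv in [("top",(206,205)),("scene",(208,178))]:
    d=np.load(f"{c}_d.npy"); p=cv2.imread(f"pics/{c}0.png"); W=cloud(d,optics.camera_model(c))
    a=W[uv[1]-4:uv[1]+4,uv[0]-4:uv[0]+4]; c0=np.nanmedian(a.reshape(-1,3),0); print(c,"ledge pt",c0.round(4))
    ok=np.isfinite(W).all(-1)&(np.linalg.norm(W[...,:2]-c0[:2],axis=-1)<.2)
    hsv=cv2.cvtColor(p,cv2.COLOR_BGR2HSV)
    z=W[...,2]
    dark=(hsv[...,2]<75)
    L=ok&(abs(z-.130)<.005); n,lab=cv2.connectedComponents(L.astype(np.uint8)); L=lab==lab[uv[1],uv[0]]
    print("ledge z",L.sum(),np.median(z[L]).round(4), cv2.minAreaRect((W[L][:,:2]*1000).astype(np.float32)))
    B=ok&(z>.12); print("all>.12",B.sum(),cv2.minAreaRect((W[B][:,:2]*1000).astype(np.float32)))
    H=ok&(z>.172)&(z<.2); print("hood",H.sum(),cv2.minAreaRect((W[H][:,:2]*1000).astype(np.float32)))
    S=ok&(hsv[...,2]>130)&(hsv[...,1]<60)&(z>.125)&(z<.15)&(np.linalg.norm(W[...,:2]-c0[:2],axis=-1)<.045)
    q=W[S]; print("ring",len(q),q.mean(0).round(4),q.min(0).round(4),q.max(0).round(4),cv2.minEnclosingCircle((q[:,:2]*1000).astype(np.float32)))
    F=ok&(z>.14)&(z<.165)&(hsv[...,1]<60); q=W[F]; A=np.c_[q[:,:2],np.ones(len(q))]; s=np.linalg.lstsq(A,q[:,2],rcond=None)[0]; print("flap grad dir",np.arctan2(s[1],s[0]).round(3),np.hypot(s[0],s[1]).round(3),len(q))
E
```

```text
top ledge pt [0.4959 0.0576 0.131 ]
ledge z 286 0.1305 ((494.4887390136719, 57.075042724609375), (52.94817352294922, 55.61753845214844), 1.4021042585372925)
all>.12 4153 ((568.89599609375, 70.9296875), (251.29563903808594, 150.93746948242188), 11.733786582946777)
hood 391 ((674.565673828125, 92.84285736083984), (35.46250915527344, 150.77378845214844), 10.201197624206543)
ring 151 [0.493  0.0551 0.1395] [0.4592 0.0222 0.1269] [0.5266 0.0874 0.148 ] ((493.19989013671875, 55.87846374511719), 34.61897277832031)
flap grad dir 0.239 0.13 1072
scene ledge pt [0.5008 0.0657 0.1295]
ledge z 166 0.1299 ((503.9128112792969, 62.357154846191406), (43.92071533203125, 45.56745147705078), 76.78351593017578)
all>.12 3798 ((570.70947265625, 67.67588806152344), (256.0700988769531, 149.27244567871094), 11.60367202758789)
hood 292 ((680.8082885742188, 90.81121826171875), (31.327503204345703, 148.00509643554688), 10.926340103149414)
ring 250 [0.4991 0.0575 0.1363] [0.4626 0.0215 0.1276] [0.5457 0.1044 0.1438] ((501.5037536621094, 64.76929473876953), 44.602333068847656)
flap grad dir 0.172 0.133 993
```

```bash
python3 -m pendant '[{"offset":[-30,-30,-10],"spin":0.07},{"offset":[-62,-60,-30],"spin":0.14},{"offset":[-94,-90,-40],"spin":0.21},{"offset":[-126,-121,-40],"spin":0.28},{"offset":[-158,-152,-40],"spin":0.35},{"offset":[-190,-183,-40],"spin":0.42},{"offset":[-222,-213,-40],"spin":0.49},{"offset":[-254,-244,-40],"spin":0.56}]' 100
python3 -c "
from workcell import status;import numpy as np
s=status.sense();print(s['time_s'],s['joints'].round(3) if hasattr(s['joints'],'round') else s['joints'],s['tool_rot'])
y=s['tool_rot'][2];d=np.array([.499,.057])-np.array(s['tcp_pos'])[:2]
print(s['tcp_pos'],d@[np.cos(y),np.sin(y)],d@[np.sin(y),-np.cos(y)],y-1.775)"
```

```text
time_s: 1.2
tcp_pos: [0.3361, 0.3103, 0.2549]
tool_rot: [3.141, 0.0, 2.345]
ft_force: [0.7, -0.3, 0.2]
finger_gap: 0.0921
finger_force: 0.0
1.2 [ 0.742  0.044  1.929 -0.     1.168 -0.032] [3.14078154e+00 4.86667534e-05 2.34523097e+00]
[0.33606264 0.31032649 0.2548659 ] -0.2950260175261047 -0.060683956036759405 0.5702309701905617
```

```bash
python3 -m pendant '[{"offset":[-38,-8,0],"spin":0.08},{"offset":[-80,-16,0],"spin":0.16},{"offset":[-124,-25,0],"spin":0.24},{"offset":[-168,-34,0],"spin":0.33},{"offset":[-210,-43,0],"spin":0.42},{"offset":[-250,-52,0],"spin":0.50},{"offset":[-280,-58,0],"spin":0.55},{"offset":[-295,-61,0],"spin":0.57}]'
python3 - <<'E'
from workcell import status,optics
import numpy as np,cv2
from h import *
s=status.sense();print(s['time_s'],s['tool_rot'],s['tcp_pos'])
m=optics.camera_model("wrist");p,d=optics.camera("wrist");W=cloud(d,m)
cv2.imwrite("pics/w1.png",cv2.cvtColor(p,cv2.COLOR_RGB2BGR));np.save("w1.npy",W)
for n in ["bangle","scrap_box","flap"]: print(n,[(np.round(x["bbox"]),round(x["p"],2)) for x in optics.look_for("wrist",n)])
E
```

```text
time_s: 2.0
tcp_pos: [0.4998, 0.0567, 0.2547]
tool_rot: [3.141, 0.0, 1.774]
ft_force: [-0.6, 0.5, 0.7]
finger_gap: 0.0917
finger_force: 0.0
2.0 [3.14110950e+00 3.74963677e-04 1.77427994e+00] [0.49981024 0.05665088 0.25468164]
bangle [(array([208., 150.,  75.,  74.]), 0.92), (array([140., 137.,  38.,  36.]), 0.63)]
scrap_box [(array([190.,  93., 322., 188.]), 0.72)]
flap []
```

View pics/w1.png

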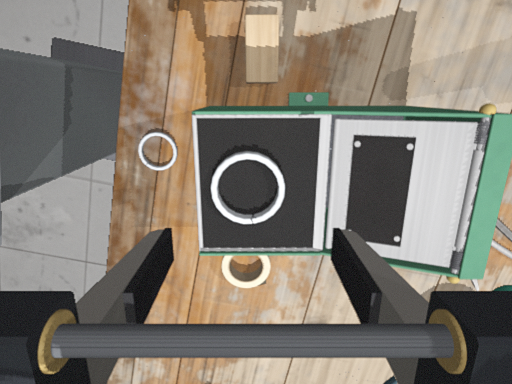

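The wrist view shows the bangle on the ledge at (248,187), with the lip strip at about u=322. The fingers straddle the bangle to its left and right. I'll use this closer view to refine the positions.

```bash
python3 - <<'E'
import cv2,numpy as np
W=np.load("w1.npy");p=cv2.imread("pics/w1.png");hsv=cv2.cvtColor(p,cv2.COLOR_BGR2HSV)
S=np.zeros((384,512),bool);S[147:228,206:290]=1
S&=(hsv[...,2]>130)&(abs(W[...,2]-.140)<.008)
q=W[S];print("ring",len(q),np.median(q[:,2]).round(4),cv2.minEnclosingCircle((q[:,:2]*1000).astype(np.float32)))
L=(abs(W[...,2]-.130)<.005);L[:, :190]=0;L[:,335:]=0;L[:110]=0;L[250:]=0
L=cv2.morphologyEx(L.astype(np.uint8),cv2.MORPH_OPEN,np.ones((3,3)))>0
q=W[L];print("ledge",len(q),np.median(q[:,2]),cv2.minAreaRect((q[:,:2]*1000).astype(np.float32)))
for v in(140,160,240): print([ (u,*(W[v,u]*1000).round(0)) for u in (192,196,200,204,300,314,318,322,326,330,334,340)])
ax=np.array([np.cos(.204),np.sin(.204)])
B=(W[...,2]>.12)&(W[...,2]<.19);B[:,:185]=0;B[300:]=0;B[:,:][225:,330:400]=0
q=W[B];print("box",cv2.minAreaRect((q[:,:2]*1000).astype(np.float32)))
E
```

```text
ring 1351 0.1425 ((495.6678161621094, 54.082550048828125), 36.36570358276367)
ledge 16388 0.13122880407790571 ((508.95599365234375, 58.370948791503906), (128.86268615722656, 133.59173583984375), 11.678936958312988)
[(192, np.float64(417.0), np.float64(66.0), np.float64(-0.0)), (196, np.float64(441.0), np.float64(89.0), np.float64(132.0)), (200, np.float64(445.0), np.float64(90.0), np.float64(132.0)), (204, np.float64(448.0), np.float64(90.0), np.float64(132.0)), (300, np.float64(533.0), np.float64(108.0), np.float64(132.0)), (314, np.float64(546.0), np.float64(111.0), np.float64(132.0)), (318, np.float64(549.0), np.float64(111.0), np.float64(132.0)), (322, np.float64(553.0), np.float64(112.0), np.float64(130.0)), (326, np.float64(557.0), np.float64(113.0), np.float64(130.0)), (330, np.float64(592.0), np.float64(103.0), np.float64(12.0)), (334, np.float64(563.0), np.float64(115.0), np.float64(135.0)), (340, np.float64(568.0), np.float64(116.0), np.float64(136.0))]
[(192, np.float64(421.0), np.float64(39.0), np.float64(-0.0)), (196, np.float64(444.0), np.float64(71.0), np.float64(131.0
[... 792 characters left out ...]
4(-9.0), np.float64(131.0)), (204, np.float64(464.0), np.float64(-8.0), np.float64(132.0)), (300, np.float64(558.0), np.float64(12.0), np.float64(132.0)), (314, np.float64(572.0), np.float64(14.0), np.float64(131.0)), (318, np.float64(575.0), np.float64(15.0), np.float64(131.0)), (322, np.float64(580.0), np.float64(15.0), np.float64(130.0)), (326, np.float64(582.0), np.float64(18.0), np.float64(135.0)), (330, np.float64(586.0), np.float64(19.0), np.float64(136.0)), (334, np.float64(543.0), np.float64(71.0), np.float64(261.0)), (340, np.float64(542.0), np.float64(76.0), np.float64(271.0))]
box ((570.8056030273438, 70.64952087402344), (256.2670593261719, 154.0032958984375), 12.469157218933105)
```

```bash
python3 -m pendant '[{"offset":[0,0,20],"spin":0},{"offset":[0,0,45],"spin":0},{"offset":[0,0,70],"spin":0},{"offset":[0,0,90],"spin":0},{"offset":[0,0,103],"spin":0},{"offset":[0,0,112],"spin":0},{"offset":[0,0,118],"spin":0},{"offset":[0,0,120],"spin":0}]'
python3 - <<'E'
from workcell import optics
import cv2
p,_=optics.camera("wrist");q,_=optics.camera("scene")
c=cv2.resize(q[110:250,150:300],(411,384))
import numpy as np
cv2.imwrite("pics/w2.png",cv2.cvtColor(np.hstack([p,c])[:, :],cv2.COLOR_RGB2BGR)) if 0 else cv2.imwrite("pics/w2.png",cv2.resize(cv2.cvtColor(np.hstack([p,c]),cv2.COLOR_RGB2BGR),(800,333)))
E
```

```text
time_s: 3.0
tcp_pos: [0.4987, 0.059, 0.1345]
tool_rot: [3.142, -0.0, 1.778]
ft_force: [-0.6, 0.8, 0.4]
finger_gap: 0.0922
finger_force: 0.0
```

View pics/w2.png

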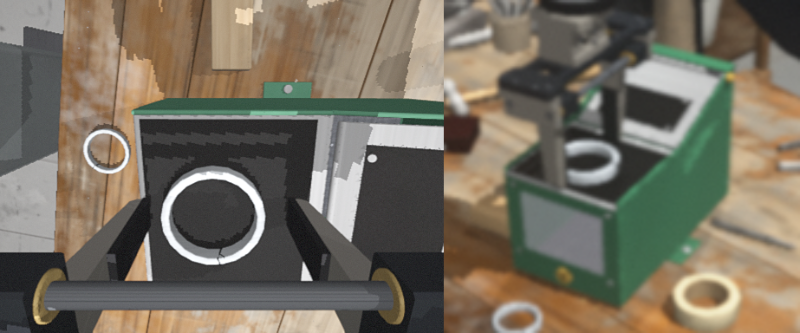

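The fingers straddle the bangle, one behind it and one between it and the flap. Now a slow push.

```bash
python3 -m pendant '[{"offset":[0,4,0],"spin":0},{"offset":[0,8,0],"spin":0},{"offset":[-1,12,0],"spin":0},{"offset":[-1,16,0],"spin":0},{"offset":[-1,20,0],"spin":0},{"offset":[-1,24,0],"spin":0},{"offset":[-1,28,0],"spin":0},{"offset":[-1,32,0],"spin":0}]'
python3 - <<'E'
from workcell import optics
import cv2, numpy as np
p,_=optics.camera("wrist");q,_=optics.camera("scene")
c=cv2.resize(q[110:250,150:300],(411,384))
cv2.imwrite("pics/w3.png",cv2.resize(cv2.cvtColor(np.hstack([p,c]),cv2.COLOR_RGB2BGR),(800,333)))
E
```

```text
time_s: 3.9
tcp_pos: [0.5303, 0.0643, 0.1345]
tool_rot: [-3.141, -0.0, 1.778]
ft_force: [-1.0, -0.6, 0.6]
finger_gap: 0.0919
finger_force: 0.7
```

View pics/w3.png

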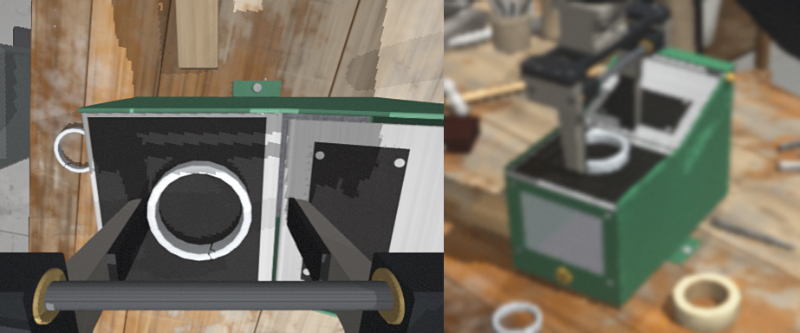

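The bangle now moves with the rear finger, and the front fingertip has started to open the flap. I'll keep pushing.

```bash
python3 -m pendant '[{"offset":[0,5,0],"spin":0},{"offset":[0,10,0],"spin":0},{"offset":[0,15,0],"spin":0},{"offset":[0,20,0],"spin":0},{"offset":[0,25,0],"spin":0},{"offset":[0,30,0],"spin":0},{"offset":[0,35,0],"spin":0},{"offset":[0,40,0],"spin":0}]'
python3 - <<'E'
from workcell import optics
import cv2, numpy as np
p,_=optics.camera("wrist");q,_=optics.camera("scene")
c=cv2.resize(q[110:250,150:300],(411,384))
cv2.imwrite("pics/w4.png",cv2.resize(cv2.cvtColor(np.hstack([p,c]),cv2.COLOR_RGB2BGR),(800,333)))
E
```

```text
time_s: 4.8
tcp_pos: [0.5696, 0.0726, 0.1345]
tool_rot: [-3.141, -0.0, 1.778]
ft_force: [-2.4, -1.1, 1.2]
finger_gap: 0.092
finger_force: 1.2
```

View pics/w4.png

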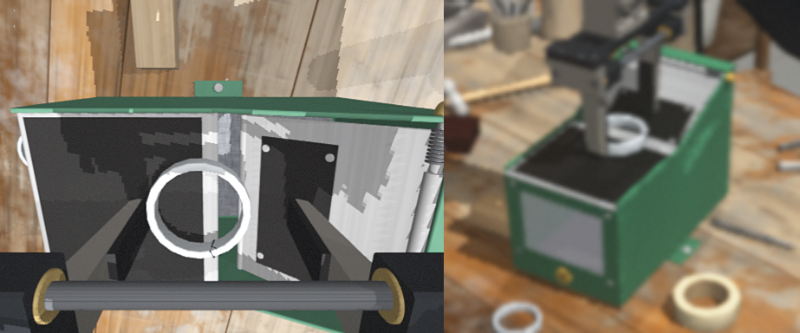

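The flap is well open and the bangle is halfway over the lip. On to the tipping point.

```bash
python3 -m pendant '[{"offset":[0,5,0],"spin":0},{"offset":[0,10,0],"spin":0},{"offset":[0,15,0],"spin":0},{"offset":[0,20,0],"spin":0},{"offset":[0,24,0],"spin":0},{"offset":[0,28,0],"spin":0},{"offset":[0,28,0],"spin":0},{"offset":[0,28,0],"spin":0}]'
python3 - <<'E'
from workcell import optics
import cv2, numpy as np
p,_=optics.camera("wrist");q,_=optics.camera("scene")
c=cv2.resize(q[110:250,150:300],(411,384))
cv2.imwrite("pics/w5.png",cv2.resize(cv2.cvtColor(np.hstack([p,c]),cv2.COLOR_RGB2BGR),(800,333)))
E
```

```text
time_s: 5.7
tcp_pos: [0.5965, 0.0782, 0.1343]
tool_rot: [-3.141, -0.0, 1.778]
ft_force: [-3.9, -0.1, 0.5]
finger_gap: 0.0916
finger_force: 2.1
```

View pics/w5.png

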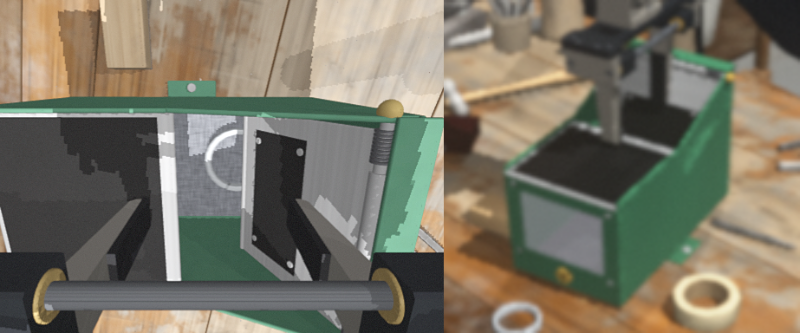

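The bangle has dropped to the box floor, seen at about (225,160). I'll withdraw level first, then lift.

```bash
python3 -m pendant '[{"offset":[0,-8,0],"spin":0},{"offset":[0,-20,0],"spin":0},{"offset":[0,-34,0],"spin":0},{"offset":[0,-50,0],"spin":0},{"offset":[0,-68,0],"spin":0},{"offset":[0,-86,0],"spin":0},{"offset":[0,-102,0],"spin":0},{"offset":[0,-110,0],"spin":0}]'
python3 -m pendant '[{"offset":[0,0,-10],"spin":0},{"offset":[0,0,-30],"spin":0},{"offset":[0,0,-55],"spin":0},{"offset":[0,0,-85],"spin":0},{"offset":[0,0,-115],"spin":0},{"offset":[0,0,-135],"spin":0},{"offset":[0,0,-145],"spin":0},{"offset":[0,0,-150],"spin":0}]'
python3 - <<'E'
from workcell import optics
import cv2, numpy as np
from h import *
m=optics.camera_model("wrist");p,d=optics.camera("wrist");q,_=optics.camera("scene")
c=cv2.resize(q[110:250,150:300],(411,384))
cv2.imwrite("pics/w6.png",cv2.resize(cv2.cvtColor(np.hstack([p,c]),cv2.COLOR_RGB2BGR),(800,333)))
E
```

```text
time_s: 6.6
tcp_pos: [0.4877, 0.0554, 0.1348]
tool_rot: [3.141, 0.0, 1.778]
ft_force: [-0.1, -0.2, 0.2]
finger_gap: 0.0921
finger_force: 0.0
time_s: 7.4
tcp_pos: [0.4899, 0.0558, 0.2859]
tool_rot: [3.139, 0.0, 1.778]
ft_force: [0.1, 0.0, -0.8]
finger_gap: 0.0915
finger_force: 0.0
```

View pics/w6.png

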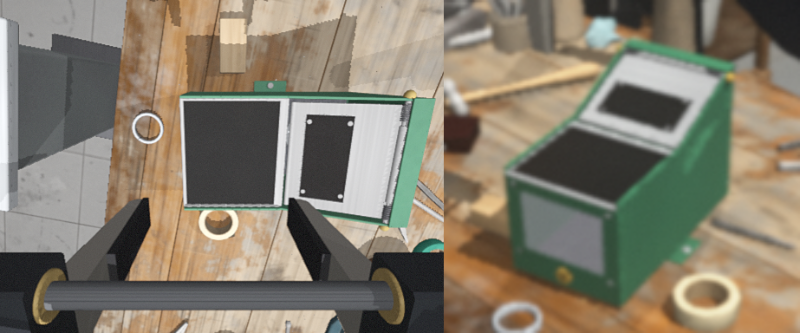

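The flap is shut, the ledge is empty, the other objects in view haven't moved, and the hand is clear of the box.

```bash
python3 -c "
from workcell import r;print(r.close_job())"
```

```text
the job is handed in; nothing more can be done
None
```

The large bangle is in the scrap box, the flap has sprung shut, nothing else in view was disturbed, and the job was handed in at about 7.5 s of robot time.

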